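Back off the pressure knob and swing the press arm clear

ROBOT

A 6-joint arm with a two-finger parallel gripper is mounted at the origin on the work surface. World frame = base frame: x ahead of the robot, y to its left, z up, the work surface at z = 0. Lengths are in m, angles in rad, forces in N, time in s.
With the tool pointing down it reaches from about 0.375 to 0.975 m from the base axis. Payload 3.8 kg.
Tool frame: the origin (TCP) lies at the very end of the fingers, on their centre line; the grasp point (between the pads) lies 19 mm behind it; z points along the fingers, y is the direction in which the jaws open and shut (so a half turn about z gives the same grasp; the last joint's range is limited). The gripper opens to 85 mm and grips with 20 to 120 N. Pads are 22 mm wide; open, the fingers measure 114 mm over their backs; the gripper's body (76 mm by 85 mm) begins 54 mm behind the grasp point. The pads swing forward as they close: fully open they stand 13 mm farther back than shut.
Start: joints at [1.176, 0.264, 1.604, -0, 1.274, -0.037], TCP at [0.236, 0.632, 0.231] pointing down, gripper open.
Joint ranges: [-2.63, 2.63], [-0.94, 2.18], [0.31, 2.57], [-1.31, 4.45], [0, 2.66], [-2.55, 2.55]. Speed limits (rad/s): [2.57, 2.57, 3.14, 3.14, 3.14, 3.14].

INTERFACE

Orientations are given as a rotation vector (axis times angle).
In Python, from workcell import status, read_camera, camera_info, order gives the robot as it stands.
- The arm moves only by the tool move_arm, never from a script. Its argument "deltas" is a list of rows, each a list of 3 entries, a list of its own where there are three numbers: the turn, a rotation vector about the world's x, y, z as a fraction of full scale, then the shift along the world's x, y, z as a fraction of full scale, then the closure, from -1 (fully open) to 1 (shut), so that 0 is half open. A call has 1 to 20 rows; each row is the pose to reach, as a shift and turn from the pose commanded when the call began; what a row does not reach only later rows make up. Full scale, the value 1, is 0.1 m for a shift and pi/2 rad for a turn. A row lasts 1/8 s, in which the tool goes at most 62.5 mm and 10.7 degrees, less where a joint would pass 70% of its speed; a pose out of reach is approached as far as the arm can. A call with a number of a shift or a turn outside -1 to 1 is refused whole. A call with a gripper value outside its range is refused whole. The fingers move at their own pace and stop on an object; "grip_force" is the grip in N (left out, the last holds). Time passes only in rows, so rows that repeat a pose let the fingers close. It gives the time, the measured TCP pose, the force and the opening at its end, in the units of the state.
- status.read_state(): the state, without advancing time (a new reading comes with each control period).
- read_camera(name): name is "scene" or "top" or "wrist"; returns (picture, depth): 384x512x3 uint8, red, green, blue; 384x512 float32, m along the optical axis (not along the pixel's ray), 0 where there is no reading.
- camera_info(name): a dict with "K" (3x3 intrinsics, pixels), "R" (3x3) and "t" (3): a world point X has camera coordinates R X + t. Camera axes: x right, y down, z forward; pixel columns grow to the right and rows downward; lengths in m; the calibration is good to about 2 mm. A picture is of the moment at which its call begins: read the wrist's pose just before it. camera_info takes no time and is no camera call; for the wrist camera it gives the pose at the moment of the call.
- order.finish_job(): hands the job in, once; it reports no verdict.
The state is a dict: "time": time; "q": joint angles; "joint_vel": joint speeds; "joint_torque": joint torques, N m; "tool_pos": TCP position; "tcp_rot": TCP orientation; "wrist_force": force on the tool from outside, world axes, zero at the start; "torque": the same for the moment, N m; "width": opening from 0.0 (shut) to 1.0 (fully open).
Only numpy, scipy, OpenCV 4.12 (cv2) and the standard library are available. Lean on these libraries where they do the work, as an engineer would, in place of code of your own. Each camera call takes 0.05 s, during which the arm holds its last target. There are 200 camera calls.

TASK

On the infrared spectrometer, roll a fingertip against the knurled rim of the black pressure knob to loosen it by two full turns (anticlockwise seen from above); keep the arm in its place over the sample until that is done. Then push the press arm with a fingertip a quarter turn round its post, fully aside to the robot's left, so that the orange sample cap lies open to view. Grip nothing, and never take the knob or the arm between the fingers: they are only rolled and pushed; the cap and all other things stay where they are; finish with the hand clear.

Things in the scene. Friction and masses are not known exactly. Their poses are not given: they have to be found in the camera images.
- spectrometer: Fixed white instrument, 240 (x) x 320 (y) x 100 mm high, origin under its centre on the table; x axis from its front (robot side) to its back, y to its left, z up. On top a black deck (200 x 150 mm, top 110 mm above the table) with a steel crystal plate (70 mm wide, top at 118 mm, centre at x -50 mm) and behind it a post (32 mm wide, x +50 mm) that carries the press arm.
- press_pivot (a point): Point on the post's vertical axis, about which the press arm swings, at mid-height of the arm, 158 mm above the table; axes as the spectrometer's. A low black cap sits on the pivot, 28 mm wide, top at 170 mm.
- press_arm (a joint): Angle of the arm, rad. 0 = on its stop, pointing from the post to the front (spectrometer -x), anvil over the cap; grows as it swings to the left (+y), clockwise from above; 1.57 = points left, end stop 1.6. Pushes to the right at 0 only press it on its stop. Stiff hinge, 0.45 N m (4.5 N at the knob, 8 N at 58 mm from the pivot); stays where it is left.
- press_side (a point): Point at mid-height of the arm's right side face (facing spectrometer -y at 0), 58 mm from the pivot axis: a good place to push. Axes move with the arm: x from knob to pivot, y square to the arm (left at 0), z up. The arm is an aluminium bar 22 mm wide, 150 to 166 mm above the table, with a round nose 29 mm wide under the knob; knob axis 100 mm from the pivot axis.
- knob_centre (a point): Centre of the black pressure knob, on its vertical axis at half height. Knob 22 mm tall, 41 mm wide over 20 upright ribs 1.5 mm proud (coarse knurl); at the start 174 to 196 mm above the table. White index mark on its top along the point's own x axis, at the start pointing to the post, where a short red line on the arm marks it. Turns and rises with the knob.
- press_knob (a joint): Turn of the pressure knob, rad. 0 = tight, at the start of every run; grows as it is loosened, anticlockwise from above; 6.283 a full turn, two full turns read 12.57. It needs about 0.045 N m (2.2 N along the rim), stays where it is left, and rises with the anvil 2 mm a turn.
- sample_cap: Orange moulded cap, loose, 30 mm wide, 4 mm high, dished side up on the crystal plate under the knob; origin under its centre. The steel anvil (9 mm wide) of the press stands in its dish, on its 1.5 mm floor; the rim stands 2.5 mm above that floor, so the anvil drags the cap along if the arm swings before it is raised.
- spare_cap: Blue cap like the orange one, loose on the spectrometer's top, right front corner; leave alone.
- vial: Amber vial with white lid, 22 mm wide, 36 mm tall, loose on the spectrometer's top (100 mm above the table), right edge; leave alone.
- tweezers: Steel tweezers, 125 mm long, lying on the table, origin mid-length underneath; leave alone.
- tube_rack: Clear rack 100 x 210 mm with ten capped coloured tubes, 154 mm tall, on the table at the left, origin underneath at centre; leave alone.
- flask: Stoppered conical glass flask, 84 mm wide, 135 mm tall, on the table at the right; leave alone.
- wash_bottle: White wash bottle with red top and spout, 70 mm wide, 196 mm tall, on the table at the right; leave alone.
- cap_tray: Grey open tray with compartments, 110 x 150 x 28 mm, on the table at the right front; leave alone.

How it is judged:
On the way, in this order (a step that is already met when the one before it is completed fails the run):
1. the pressure knob is loosened two full turns (within a quarter turn), the arm still in place (value of joint press_knob between 11 and 14.14 rad and value of joint press_arm below 0.1 rad), for 0.2 s.
2. the arm is pushed aside (value of joint press_arm above 1.2 rad), for 0.2 s.
At the end, for the whole second after the job is handed in: The knob stands two full turns (within a quarter turn) looser than at the start, the arm stands at least 69 degrees aside and at rest, and the orange cap lies within 6 mm of where it was (value of joint press_knob between 11 and 14.14 rad and value of joint press_arm above 1.2 rad and velocity of joint press_arm below 0.05 rad/s and velocity of joint press_knob below 0.1 rad/s and distance of sample_cap from where it was at the start of the episode below 0.006 m and linear speed of sample_cap below 0.02 m/s); the robot touches nothing.
It fails at once if the arm is swung while the knob has not yet been loosened two turns (less a quarter) (value of joint press_arm above 0.12 rad and value of joint press_knob below 11 rad).
It fails at once if the knob is unscrewed more than two and a quarter turns (value of joint press_knob above 14.14 rad).
It fails at once if the knob or the arm is taken between the fingers instead of rolled or pushed (distance between the grasp point and knob_centre below 0.018 m or (x of the grasp point in the frame of press_side between -0.03 and 0.04 m and y of the grasp point in the frame of press_side between 0.001 and 0.021 m and z of the grasp point in the frame of press_side between -0.02 and 0.012 m)).
It fails at once if the orange cap is dragged or lifted (distance of sample_cap from where it was at the start of the episode above 0.006 m).
It fails at once if another thing on the table or the instrument is moved or lifted (20 mm) (distance of any of spare_cap, vial, tweezers, tube_rack, flask, wash_bottle, cap_tray from where it was at the start of the episode above 0.02 m).
It also fails if it takes over 64 s, if anything falls off the work surface, if the arm or the gripper's body presses on something with over 40 N, if the wrist force passes 120 N, or if a joint passes its speed limit or range.

## Working session

There is one attempt and no reset: what is moved stays moved. The work goes in short steps, Python scripts to look and compute and a tool call to move; the robot and the scene stay as the last step left them, time stands still between calls to the robot, and variables do not carry over. Pictures are saved under pics/ and viewed, about 8 in all and at most 12, crops included, and the job is handed in when it is done.

Besides the shell and the picture viewer there is one more tool, called after "Emit:" by a JSON object that holds its "fn" and its "kwargs", one argument or row to a line. move_arm: Moves the arm, as the interface text tells. Its arguments: {"type":"object","properties":{"deltas":{"type":"array","items":{"type":"array"}},"grip_force":{"type":"number"}},"required":["deltas"]}

```bash
ls; mkdir -p pics
python3 - <<'E'
from workcell import status, read_camera, camera_info
import cv2, numpy as np
s=status.read_state(); print({k:np.round(v,3) for k,v in s.items()})
ims=[]
for n in("scene","top"):
    p,d=read_camera(n); cv2.imwrite(f"pics/{n}0.png",p[:,:,::-1]); np.save(f"{n}0.npy",d)
    i=camera_info(n); print(n,np.round(i["K"],1).tolist(),np.round(i["R"],3).tolist(),np.round(i["t"],3))
E
```

```text
pics
{'time': np.float64(0.0), 'q': array([ 1.176,  0.265,  1.605, -0.   ,  1.274, -0.037]), 'joint_vel': array([ 0.001,  0.   ,  0.001, -0.   , -0.   ,  0.001]), 'joint_torque': array([-0.0000e+00, -5.1512e+01, -3.6731e+01, -0.0000e+00,  1.3000e-02,
       -0.0000e+00]), 'tool_pos': array([0.236, 0.632, 0.23 ]), 'tcp_rot': array([-0.559, -3.091,  0.004]), 'wrist_force': array([ 0.295, -0.199,  0.727]), 'torque': array([ 0.059, -0.02 , -0.014]), 'width': np.float64(0.999)}
scene [[382.7, 0.0, 251.8], [0.0, 382.7, 188.3], [0.0, 0.0, 1.0]] [[-0.524, 0.852, 0.008], [0.555, 0.348, -0.755], [-0.646, -0.391, -0.655]] [ 0.245 -0.154  1.711]
top [[382.7, 0.0, 255.0], [0.0, 382.7, 189.0], [0.0, 0.0, 1.0]] [[-0.024, -1.0, -0.009], [-0.988, 0.025, -0.153], [0.154, 0.005, -0.988]] [1.000e-03 5.050e-01 1.142e+00]
```

View pics/scene0.png

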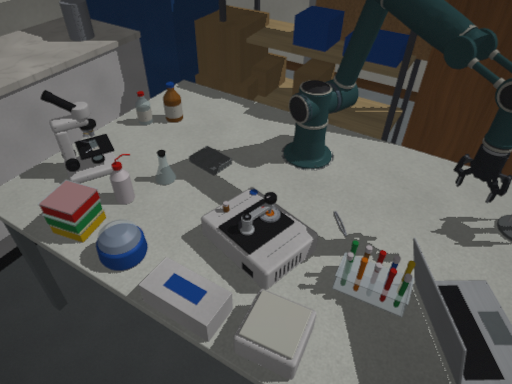

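View pics/top0.png

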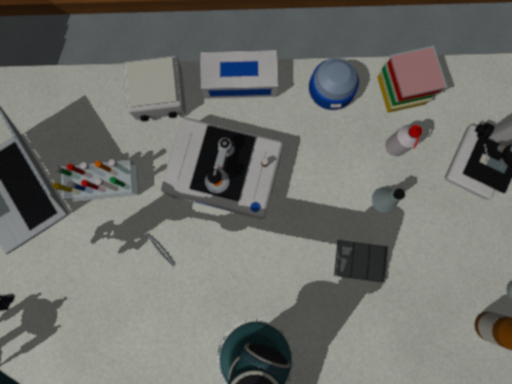

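The scene view shows the spectrometer in mid-table, with its knob toward the robot. In the top view the knob is near (217,180) and the post near (226,145). I'll enlarge that area.

```bash
cat > h.py <<'E'
from workcell import status, read_camera, camera_info
import cv2, numpy as np
def ray_z(n,u,v,z,i=None):
    i=i or camera_info(n); K,R,t=map(np.array,(i["K"],i["R"],i["t"]))
    c=-R.T@t; d=R.T@np.linalg.inv(K)@[u,v,1]; return c+d*(z-c[2])/d[2]
def proj(i,X):
    K,R,t=map(np.array,(i["K"],i["R"],i["t"])); p=K@(R@np.array(X)+t); return p[:2]/p[2]
E
python3 - <<'E'
import cv2
p=cv2.imread("pics/top0.png"); c=p[112:222,152:292]
cv2.imwrite("pics/c1.png",cv2.resize(c,None,fx=5,fy=5,interpolation=cv2.INTER_CUBIC))
E
```

```text
(no output)
```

View pics/c1.png

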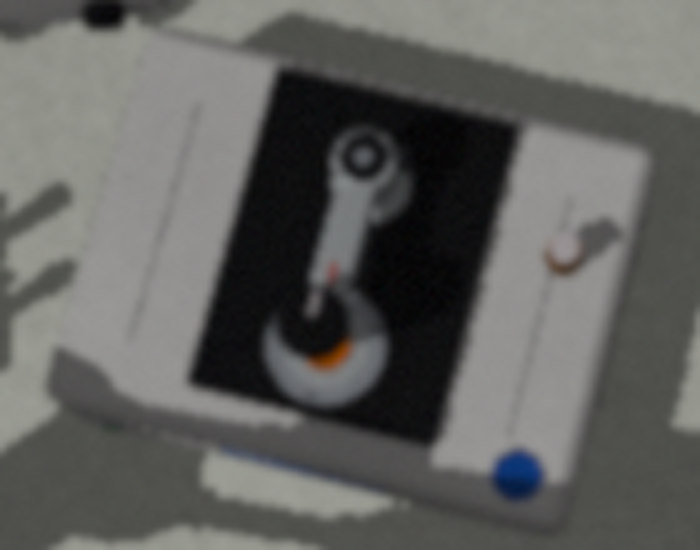

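Run:
```python
from h import *
def w(u,v,z): return ray_z("top",152+(u+.5)/5-.5,112+(v+.5)/5-.5,z)
P=w(365,157,.170);Kb=w(315,320,.196)
print("pivot",P,"knob",Kb,"dist",np.linalg.norm((P-Kb)[:2]),"yaw",np.degrees(np.arctan2(*(P-Kb)[[1,0]])))
c=[w(*a,.11) for a in((280,70),(522,127),(437,443),(193,382))]
for a,b in((0,1),(1,2),(2,3),(3,0)): print(np.round(c[a],3),np.linalg.norm(c[a]-c[b]),np.degrees(np.arctan2(*(c[a]-c[b])[[1,0]])))
print("deck c",np.mean(c,0)); print("vial",w(565,250,.136),"spare",w(517,473,.104))
```

```text
pivot [0.61691536 0.06900684 0.17      ] knob [0.51992807 0.0948287  0.196     ] dist 0.10036584448761958 yaw -14.908572018847217
[0.689 0.124 0.11 ] 0.14841034977118123 74.77420260943651
[ 0.65  -0.019  0.11 ] 0.19472578592671427 -16.018173218084378
[0.463 0.035 0.11 ] 0.14642489944404471 -105.56843502457178
[0.502 0.176 0.11 ] 0.1938328079846633 164.56586203537498
deck c [0.57569434 0.07873845 0.11      ]
vial [ 0.56859259 -0.04193559  0.136     ] spare [ 0.44463162 -0.01115864  0.104     ]
```

Pivot is about (0.617, 0.069) and knob about (0.520, 0.095). They are 100.4 mm apart at a yaw of about −15°, which agrees with the given 100 mm. I'll go above and to the left of the knob with the fingers shut and the jaw axis along the arm.

Emit:
{"fn": "move_arm", "kwargs": {
  "deltas": [
    [[0,0,-0.1],[0.3,-0.47,0.4],1],
    [[0,0,-0.188],[0.6,-0.94,0.7],1],
    [[0,0,-0.188],[0.6,-0.94,0.7],1]
  ],
  "grip_force": 40
}}

```text
time: 0.48
tool_pos: [0.2986, 0.5371, 0.3044]
tcp_rot: [1.012, 2.972, 0.007]
wrist_force: [-0.5, 0.6, -0.2]
width: 0.381
```

Emit:
{"fn": "move_arm", "kwargs": {
  "deltas": [
    [[0,0,-0.1],[0.3,-0.47,0],1],
    [[0,0,-0.188],[0.6,-0.94,0],1],
    [[0,0,-0.188],[0.6,-0.94,0],1]
  ]
}}

```text
time: 0.85
tool_pos: [0.3574, 0.4419, 0.3001]
tcp_rot: [-1.439, -2.793, 0.003]
wrist_force: [-0.1, 1.1, -0.9]
width: -0.004
```

Emit:
{"fn": "move_arm", "kwargs": {
  "deltas": [
    [[0,0,-0.1],[0.3,-0.47,0],1],
    [[0,0,-0.188],[0.6,-0.94,0],1],
    [[0,0,-0.188],[0.6,-0.94,0],1]
  ]
}}

```text
time: 1.23
tool_pos: [0.4173, 0.3488, 0.3003]
tcp_rot: [-1.833, -2.551, 0.002]
wrist_force: [-0.6, 0.4, 0.1]
width: 0.0
```

Emit:
{"fn": "move_arm", "kwargs": {
  "deltas": [
    [[0,0,-0.1],[0.3,-0.47,0],1],
    [[0,0,-0.188],[0.6,-0.94,0],1],
    [[0,0,-0.188],[0.6,-0.94,0],1]
  ]
}}

```text
time: 1.6
tool_pos: [0.4773, 0.2554, 0.3005]
tcp_rot: [-2.187, -2.254, 0.001]
wrist_force: [0.3, 0.7, -0.2]
width: 0.003
```

Emit:
{"fn": "move_arm", "kwargs": {
  "deltas": [
    [[0,0,-0.1],[0.3,-0.47,0],1],
    [[0,0,-0.188],[0.6,-0.94,0],1],
    [[0,0,-0.188],[0.6,-0.94,0],1],
    [[0,0,-0.188],[0.6,-0.94,0],1]
  ]
}}

```text
time: 2.1
tool_pos: [0.5357, 0.1642, 0.3006]
tcp_rot: [-2.489, -1.913, 0.001]
wrist_force: [-1.4, 0.2, -0.7]
width: 0.003
```

```bash
cat >> h.py <<'E'
from scipy.spatial.transform import Rotation as Ro
def st():
    s=status.read_state(); R=Ro.from_rotvec(s["tcp_rot"]).as_matrix()
    print("t",round(float(s["time"]),2),"tcp",np.round(s["tool_pos"],4),"ytool",np.degrees(np.arctan2(R[1,1],R[0,1])).round(1),"z",R[:,2].round(3),"F",np.round(s["wrist_force"],1),"w",round(float(s["width"]),3)); return s
E
python3 - <<'E'
from h import *
st(); i=camera_info("wrist"); p,d=read_camera("wrist"); np.save("w1.npy",d); import pickle; pickle.dump(i,open("w1.pkl","wb"))
cv2.imwrite("pics/w1.png",p[:,:,::-1])
print(proj(i,[.520,.095,.196]),proj(i,[.617,.069,.17]))
E
```

```text
t 2.1 tcp [0.5357 0.1642 0.3006] ytool -14.9 z [-0.002  0.001 -1.   ] F [-1.4  0.2 -0.7] w 0.003
[259.424979   258.39127139] [352.03509427 246.12234485]
```

View pics/w1.png

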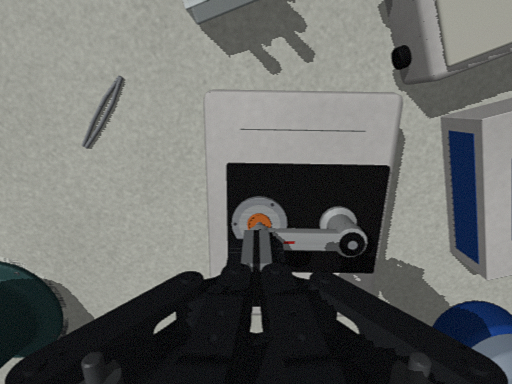

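Emit:
{"fn": "move_arm", "kwargs": {
  "deltas": [
    [[0,0,0],[-0.03,-0.21,-0.4],1],
    [[0,0,0],[-0.03,-0.21,-0.9],1],
    [[0,0,0],[-0.03,-0.21,-0.9],1]
  ]
}}

```text
time: 2.52
tool_pos: [0.529, 0.1422, 0.2067]
tcp_rot: [-2.487, -1.911, 0.014]
wrist_force: [0.1, -0.3, 0.1]
width: -0.002
```

Emit:
{"fn": "move_arm", "kwargs": {
  "deltas": [
    [[0,0,0],[0,0,-0.2],1],
    [[0,0,0],[0,0,-0.3],1],
    [[0,0,0],[0,0,-0.3],1]
  ]
}}

```text
time: 2.9
tool_pos: [0.5333, 0.1415, 0.1812]
tcp_rot: [-2.493, -1.911, 0.001]
wrist_force: [0.3, 0.5, -0.1]
width: -0.001
```

Emit:
{"fn": "move_arm", "kwargs": {
  "deltas": [
    [[0,0,0],[-0.02,-0.08,0],1],
    [[0,0,0],[-0.036,-0.135,0],1],
    [[0,0,0],[-0.036,-0.135,0],1],
    [[0,0,0],[-0.036,-0.135,0],1]
  ]
}}

```text
time: 3.4
tool_pos: [0.5305, 0.1282, 0.1822]
tcp_rot: [2.494, 1.91, 0.004]
wrist_force: [1.0, 3.6, 1.8]
width: 0.0
```

Run:
```python
from h import *
import pickle
s=st()
d=np.load("w1.npy"); i=pickle.load(open("w1.pkl","rb")); K=i["K"]; R=np.array(i["R"]); t=np.array(i["t"])
for v in (232,240,250,260):
    print(v,np.round(d[v,236:282:2],3))
print("tcp px",proj(i,[.5357,.1642,.3006]),(R@[.5357,.1642,.3006]+t)[2],K[0][0])
```

```text
t 3.4 tcp [0.5305 0.1282 0.1822] ytool -15.1 z [ 0.002  0.001 -1.   ] F [1.  3.6 1.8] w 0.0
232 [0.356 0.356 0.355 0.355 0.148 0.148 0.148 0.148 0.147 0.148 0.148 0.148
 0.148 0.148 0.148 0.149 0.149 0.292 0.305 0.304 0.307 0.306 0.307]
240 [0.149 0.15  0.149 0.148 0.139 0.14  0.139 0.14  0.14  0.141 0.141 0.139
 0.14  0.139 0.14  0.139 0.139 0.149 0.148 0.15  0.148 0.148 0.306]
250 [0.138 0.137 0.138 0.131 0.13  0.131 0.13  0.13  0.129 0.13  0.131 0.131
 0.131 0.131 0.13  0.129 0.129 0.138 0.138 0.138 0.137 0.139 0.138]
260 [0.129 0.128 0.129 0.121 0.121 0.123 0.122 0.121 0.122 0.121 0.122 0.121
 0.122 0.122 0.121 0.122 0.121 0.122 0.13  0.13  0.131 0.13  0.129]
tcp px [257.01179184 243.58963312] 0.1584836295438451 281.0209451671911
```

Contact registers at 3.6 N, with b about 34.8 mm from my knob estimate. I'll take that as the rim line and work out the stroke waypoints.

```bash
cat >> h.py <<'E'
ex=np.array([.966,-.259]);ey=np.array([.259,.966])
def ab(w): return [round(float(x),3) for x in (w[0]*ex+w[1]*ey)/100]  # mm -> units of 0.1 m
def rows(pts,start): return [ab(np.array(p)-start) for p in pts]
E
python3 - <<'E'
from h import *
start=np.array([.7,30.5])
print("to start",rows([(2,42),(32,42),(32,17)],start))
def corner(th,R,s): return (R*np.cos(np.radians(th))+s*6.5,R*np.sin(np.radians(th))+11)
R=18.5
P=[corner(t,R,1) for t in(18,30,42,54,66,78,90)]+[(2.5,29.5),(-2.5,29.5)]+[corner(t,R,-1) for t in(90,102,114,126,138,150,162)]
print(np.round(P,1).tolist()); print("stroke",rows(P,np.array([32,17])))
print("return",rows([(-34,25),(-30,60)],P[-1]), "then",rows([(32,60),(32,17)],np.array([-30,60])))
E
```

```text
to start [[0.042, 0.108], [0.332, 0.03], [0.267, -0.211]]
[[24.1, 16.7], [22.5, 20.2], [20.2, 23.4], [17.4, 26.0], [14.0, 27.9], [10.3, 29.1], [6.5, 29.5], [2.5, 29.5], [-2.5, 29.5], [-6.5, 29.5], [-10.3, 29.1], [-14.0, 27.9], [-17.4, 26.0], [-20.2, 23.4], [-22.5, 20.2], [-24.1, 16.7]]
stroke [[-0.077, 0.018], [-0.083, 0.056], [-0.097, 0.092], [-0.118, 0.125], [-0.145, 0.152], [-0.178, 0.173], [-0.214, 0.187], [-0.253, 0.197], [-0.301, 0.21], [-0.34, 0.22], [-0.378, 0.227], [-0.416, 0.225], [-0.454, 0.214], [-0.488, 0.197], [-0.518, 0.173], [-0.543, 0.143]]
return [[-0.074, 0.106], [0.055, 0.433]] then [[0.599, -0.161], [0.488, -0.576]]
```

Emit:
{"fn": "move_arm", "kwargs": {
  "deltas": [
    [[0,0,0],[0.042,0.108,0],1],
    [[0,0,0],[0.332,0.03,0],1],
    [[0,0,0],[0.267,-0.211,0],1],
    [[0,0,0],[0.267,-0.211,0],1]
  ]
}}

```text
time: 3.9
tool_pos: [0.5561, 0.1057, 0.1805]
tcp_rot: [-2.495, -1.909, 0.004]
wrist_force: [0.5, 0.2, -0.1]
width: 0.004
```

Emit:
{"fn": "move_arm", "kwargs": {
  "deltas": [
    [[0,0,0],[-0.077,0.018,0],1],
    [[0,0,0],[-0.083,0.056,0],1],
    [[0,0,0],[-0.097,0.092,0],1],
    [[0,0,0],[-0.118,0.125,0],1],
    [[0,0,0],[-0.145,0.152,0],1],
    [[0,0,0],[-0.178,0.173,0],1],
    [[0,0,0],[-0.214,0.187,0],1],
    [[0,0,0],[-0.253,0.197,0],1]
  ]
}}

```text
time: 4.9
tool_pos: [0.5316, 0.1277, 0.1818]
tcp_rot: [-2.494, -1.909, -0.005]
wrist_force: [4.8, 5.4, 0.3]
width: -0.004
```

Emit:
{"fn": "move_arm", "kwargs": {
  "deltas": [
    [[0,0,0],[-0.048,0.013,0],1],
    [[0,0,0],[-0.087,0.023,0],1],
    [[0,0,0],[-0.125,0.03,0],1],
    [[0,0,0],[-0.163,0.028,0],1],
    [[0,0,0],[-0.201,0.017,0],1],
    [[0,0,0],[-0.235,0,0],1],
    [[0,0,0],[-0.265,-0.024,0],1],
    [[0,0,0],[-0.29,-0.054,0],1]
  ]
}}

```text
time: 5.9
tool_pos: [0.5007, 0.1225, 0.1811]
tcp_rot: [-2.491, -1.907, 0.0]
wrist_force: [-3.5, 11.5, 4.4]
width: -0.002
```

Emit:
{"fn": "move_arm", "kwargs": {
  "deltas": [
    [[0,0,0],[-0.074,0.106,0],1],
    [[0,0,0],[0.055,0.433,0],1],
    [[0,0,0],[0.055,0.433,0],1]
  ]
}}

```text
time: 6.28
tool_pos: [0.5071, 0.1648, 0.1804]
tcp_rot: [2.492, 1.913, -0.004]
wrist_force: [-1.1, 0.3, -1.2]
width: -0.001
```

```bash
cat >> h.py <<'E'
def look(name):
    st(); p,d=read_camera("top"); cv2.imwrite(f"pics/{name}f.png",p[:,:,::-1]); np.save(name+".npy",d)
    c=cv2.resize(p[135:205,182:262,::-1],None,fx=7,fy=7,interpolation=cv2.INTER_CUBIC); cv2.imwrite(f"pics/{name}.png",cv2.convertScaleAbs(c,alpha=1.6,beta=10))
E
python3 -c "
from h import *
look('t1')"
```

```text
t 6.28 tcp [0.5071 0.1648 0.1804] ytool -15.0 z [-0.002 -0.002 -1.   ] F [-1.1  0.3 -1.2] w -0.001
```

View pics/t1.png

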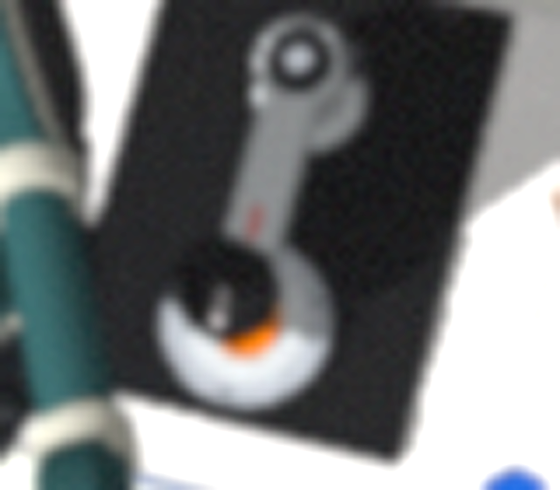

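After one stroke the mark (about (220,305) in the crop) points away from the post, so the knob has turned about half a turn anticlockwise. The press arm is still in place. I'll put a number on the mark angle in code and repeat the stroke.

```bash
cat >> h.py <<'E'
def mark(png,z=.196):
    """mark angle, deg ccw from ex, from mean brightness along radii on knob top"""
    g=cv2.imread(png,0).astype(np.float32); i=camera_info("top"); best=None
    for da in range(-6,7):
      for db in range(-6,7):
        c=np.array([.520,.095])+(da*ex+db*ey)/1000
        T=np.radians(np.arange(0,360,5)); r=np.array([3,5,7,9,11,13,15,17])/1000
        q=lambda th,r:proj(i,[*(c+r*(np.cos(th)*ex+np.sin(th)*ey)),z])
        M=np.array([[g[tuple(np.round(q(t,k)).astype(int)[::-1])] for k in r] for t in T])
        s=np.sort(M.mean(1)); sc=np.median(M[:,-2:])+M[:,-3:].mean()
        if best is None or sc<best[0]: best=(sc,da,db,M.mean(1))
    m=best[3]; T=np.arange(0,360,5); w=np.clip(m-np.percentile(m,75),0,None); v=(w*np.exp(1j*np.radians(T))).sum()
    print("knob off",best[1:3],"mark",round(float(np.degrees(np.angle(v)))),"conf",round(float(abs(v)/w.sum()),2))
E
python3 -c "
from h import *
mark('pics/top0.png');mark('pics/t1f.png')"
```

```text
knob off (1, 2) mark 4 conf 0.96
knob off (-1, 2) mark -180 conf 0.96
```

Emit:
{"fn": "move_arm", "kwargs": {
  "deltas": [
    [[0,0,0],[0.599,-0.161,0],1],
    [[0,0,0],[0.599,-0.161,0],1],
    [[0,0,0],[0.488,-0.576,0],1],
    [[0,0,0],[0.488,-0.576,0],1]
  ]
}}

```text
time: 6.82
tool_pos: [0.5556, 0.1041, 0.1809]
tcp_rot: [2.496, 1.906, -0.002]
wrist_force: [2.0, -2.6, -1.4]
width: -0.002
```

Emit:
{"fn": "move_arm", "kwargs": {
  "deltas": [
    [[0,0,0],[-0.077,0.018,0],1],
    [[0,0,0],[-0.083,0.056,0],1],
    [[0,0,0],[-0.097,0.092,0],1],
    [[0,0,0],[-0.118,0.125,0],1],
    [[0,0,0],[-0.145,0.152,0],1],
    [[0,0,0],[-0.178,0.173,0],1],
    [[0,0,0],[-0.214,0.187,0],1],
    [[0,0,0],[-0.253,0.197,0],1],
    [[0,0,0],[-0.301,0.21,0],1],
    [[0,0,0],[-0.34,0.22,0],1],
    [[0,0,0],[-0.378,0.227,0],1],
    [[0,0,0],[-0.416,0.225,0],1],
    [[0,0,0],[-0.454,0.214,0],1],
    [[0,0,0],[-0.488,0.197,0],1],
    [[0,0,0],[-0.518,0.173,0],1],
    [[0,0,0],[-0.543,0.143,0],1]
  ]
}}

```text
time: 8.82
tool_pos: [0.5005, 0.1226, 0.181]
tcp_rot: [-2.491, -1.907, 0.0]
wrist_force: [-3.4, 11.2, 3.6]
width: -0.006
```

Emit:
{"fn": "move_arm", "kwargs": {
  "deltas": [
    [[0,0,0],[-0.074,0.106,0],1],
    [[0,0,0],[0.055,0.433,0],1],
    [[0,0,0],[0.055,0.433,0],1]
  ]
}}

```text
time: 9.2
tool_pos: [0.507, 0.1648, 0.1804]
tcp_rot: [2.492, 1.913, -0.004]
wrist_force: [0.3, -0.9, 0.3]
width: 0.003
```

```bash
python3 -c "
from h import *
look('t2');mark('pics/t2f.png',.198)"
```

```text
t 9.2 tcp [0.507  0.1648 0.1804] ytool -15.0 z [-0.002 -0.002 -1.   ] F [ 0.3 -0.9  0.3] w 0.003
knob off (3, 5) mark -12 conf 0.96
```

View pics/t2.png

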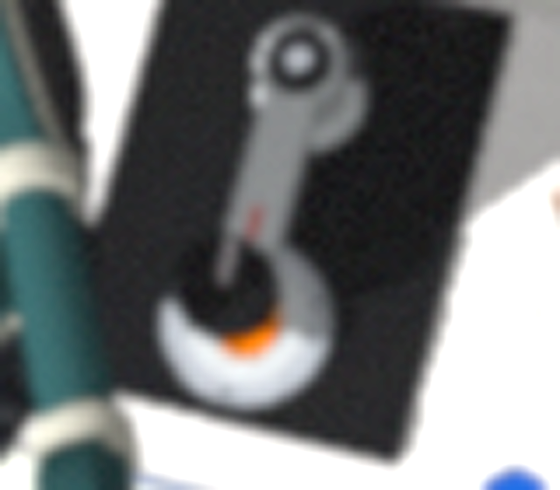

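The mark is again near the red line: one full turn after two strokes. I'll do two more, with the tip 2 mm higher.

Emit:
{"fn": "move_arm", "kwargs": {
  "deltas": [
    [[0,0,0],[0.599,-0.161,0.02],1],
    [[0,0,0],[0.599,-0.161,0.02],1],
    [[0,0,0],[0.488,-0.576,0.02],1],
    [[0,0,0],[0.488,-0.576,0.02],1]
  ]
}}

```text
time: 9.75
tool_pos: [0.5556, 0.1041, 0.1829]
tcp_rot: [2.496, 1.906, -0.003]
wrist_force: [1.0, -1.3, -1.1]
width: 0.004
```

Emit:
{"fn": "move_arm", "kwargs": {
  "deltas": [
    [[0,0,0],[-0.077,0.018,0],1],
    [[0,0,0],[-0.083,0.056,0],1],
    [[0,0,0],[-0.097,0.092,0],1],
    [[0,0,0],[-0.118,0.125,0],1],
    [[0,0,0],[-0.145,0.152,0],1],
    [[0,0,0],[-0.178,0.173,0],1],
    [[0,0,0],[-0.214,0.187,0],1],
    [[0,0,0],[-0.253,0.197,0],1],
    [[0,0,0],[-0.301,0.21,0],1],
    [[0,0,0],[-0.34,0.22,0],1],
    [[0,0,0],[-0.378,0.227,0],1],
    [[0,0,0],[-0.416,0.225,0],1],
    [[0,0,0],[-0.454,0.214,0],1],
    [[0,0,0],[-0.488,0.197,0],1],
    [[0,0,0],[-0.518,0.173,0],1],
    [[0,0,0],[-0.543,0.143,0],1]
  ]
}}

```text
time: 11.75
tool_pos: [0.5006, 0.1225, 0.183]
tcp_rot: [-2.491, -1.907, 0.001]
wrist_force: [-4.0, 10.9, 4.4]
width: -0.004
```

Emit:
{"fn": "move_arm", "kwargs": {
  "deltas": [
    [[0,0,0],[-0.074,0.106,0],1],
    [[0,0,0],[0.055,0.433,0],1],
    [[0,0,0],[0.055,0.433,0],1]
  ]
}}

```text
time: 12.12
tool_pos: [0.507, 0.1648, 0.1824]
tcp_rot: [2.492, 1.913, -0.004]
wrist_force: [-0.3, -0.7, -0.3]
width: 0.001
```

```bash
python3 -c "
from h import *
look('t3');mark('pics/t3f.png',.199)"
```

```text
t 12.12 tcp [0.507  0.1648 0.1824] ytool -15.0 z [-0.002 -0.002 -1.   ] F [-0.3 -0.7 -0.3] w 0.001
knob off (-1, 3) mark -172 conf 0.96
```

Emit:
{"fn": "move_arm", "kwargs": {
  "deltas": [
    [[0,0,0],[0.599,-0.161,0.01],1],
    [[0,0,0],[0.599,-0.161,0.01],1],
    [[0,0,0],[0.488,-0.576,0.01],1],
    [[0,0,0],[0.488,-0.576,0.01],1]
  ]
}}

```text
time: 12.68
tool_pos: [0.5556, 0.1041, 0.1839]
tcp_rot: [2.496, 1.906, -0.003]
wrist_force: [2.4, -1.6, -0.7]
width: 0.001
```

Emit:
{"fn": "move_arm", "kwargs": {
  "deltas": [
    [[0,0,0],[-0.077,0.018,0],1],
    [[0,0,0],[-0.083,0.056,0],1],
    [[0,0,0],[-0.097,0.092,0],1],
    [[0,0,0],[-0.118,0.125,0],1],
    [[0,0,0],[-0.145,0.152,0],1],
    [[0,0,0],[-0.178,0.173,0],1],
    [[0,0,0],[-0.214,0.187,0],1],
    [[0,0,0],[-0.253,0.197,0],1],
    [[0,0,0],[-0.301,0.21,0],1],
    [[0,0,0],[-0.34,0.22,0],1],
    [[0,0,0],[-0.378,0.227,0],1],
    [[0,0,0],[-0.416,0.225,0],1],
    [[0,0,0],[-0.454,0.214,0],1],
    [[0,0,0],[-0.488,0.197,0],1],
    [[0,0,0],[-0.518,0.173,0],1],
    [[0,0,0],[-0.543,0.143,0],1]
  ]
}}

```text
time: 14.68
tool_pos: [0.5005, 0.1225, 0.184]
tcp_rot: [-2.491, -1.907, 0.001]
wrist_force: [-3.7, 10.5, 2.9]
width: 0.003
```

Emit:
{"fn": "move_arm", "kwargs": {
  "deltas": [
    [[0,0,0],[-0.074,0.106,0],1],
    [[0,0,0],[0.055,0.433,0],1],
    [[0,0,0],[0.055,0.433,0],1]
  ]
}}

```text
time: 15.05
tool_pos: [0.507, 0.1648, 0.1833]
tcp_rot: [2.492, 1.913, -0.004]
wrist_force: [-1.0, -0.6, 0.2]
width: 0.0
```

```bash
python3 -c "
from h import *
look('t4');mark('pics/t4f.png',.2)
i=camera_info('top');
for n in('top0','t4'):
  d=np.load(n+'.npy'); u,v=np.round(proj(i,[.519,.098,.198])).astype(int); print(n,np.median(d[v-3:v+4,u-3:u+4]))"
```

```text
t 15.05 tcp [0.507  0.1648 0.1833] ytool -15.0 z [-0.002 -0.002 -1.   ] F [-1.  -0.6  0.2] w 0.0
knob off (2, 4) mark -5 conf 0.95
top0 1.0271131
t4 1.0234305
```

View pics/t4.png

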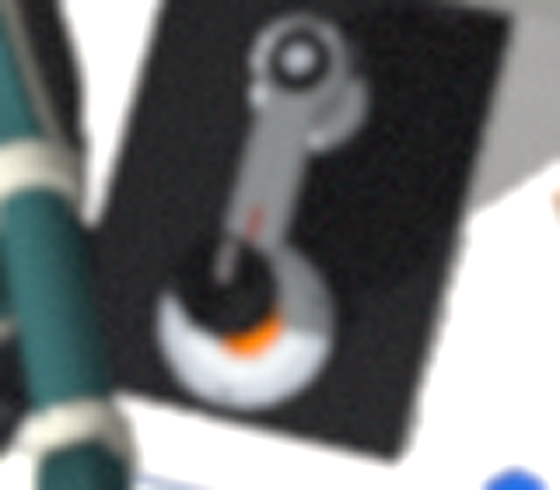

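The knob now reads two full turns: the mark is back at about 0° and the top sits 3.7 mm higher (4 mm expected). The press arm is still on its stop. Next I'll lift over to the arm's right side.

Emit:
{"fn": "move_arm", "kwargs": {
  "deltas": [
    [[0,0,0],[0,0,0.4],1],
    [[0,0,0],[0,0,0.8],1],
    [[0,0,0],[0.1,-0.3,0.8],1],
    [[0,0,0],[0.22,-0.61,0.8],1],
    [[0,0,0],[0.22,-0.61,0.8],1]
  ]
}}

```text
time: 15.72
tool_pos: [0.5292, 0.1006, 0.2636]
tcp_rot: [2.497, 1.906, -0.004]
wrist_force: [-0.4, 0.2, 0.3]
width: -0.001
```

Emit:
{"fn": "move_arm", "kwargs": {
  "deltas": [
    [[0,0,0],[0.11,-0.3,0],1],
    [[0,0,0],[0.22,-0.61,0],1],
    [[0,0,0],[0.22,-0.61,0],1],
    [[0,0,0],[0.22,-0.61,0],1]
  ]
}}

```text
time: 16.23
tool_pos: [0.5508, 0.0427, 0.2637]
tcp_rot: [-2.493, -1.909, 0.002]
wrist_force: [-0.2, 0.8, -0.9]
width: 0.0
```

Emit:
{"fn": "move_arm", "kwargs": {
  "deltas": [
    [[0,0,0],[0,0,-0.4],1],
    [[0,0,0],[0,0,-0.8],1],
    [[0,0,0],[0,0,-1],1],
    [[0,0,0],[0,0,-1],1]
  ]
}}

```text
time: 16.73
tool_pos: [0.5493, 0.0433, 0.1619]
tcp_rot: [-2.49, -1.91, 0.007]
wrist_force: [-0.8, 0.6, 1.2]
width: 0.004
```

Run:
```python
from h import *
s=st(); print(np.round(s["q"],2))
P=np.array([.6175,.071]); T=s["tool_pos"][:2]
def pos(phi,r,off): u=-ex*np.cos(phi)+ey*np.sin(phi); n=ex*np.sin(phi)+ey*np.cos(phi); return P+r*u+off*n
print("ab rel pivot",(T-P)@ex,(T-P)@ey)
ph=np.radians(np.arange(0,91,5))
W=np.array([pos(p,.057,-.020) for p in ph])
print("to contact",np.round((W[0]-T)*10,3))
print("sweep",np.round((W-W[0])*10,3).tolist(),"turn",np.round(-ph/(np.pi/2),3).tolist())
```

```text
t 16.73 tcp [0.5493 0.0433 0.1619] ytool -15.0 z [-0.005  0.    -1.   ] F [-0.8  0.6  1.2] w 0.004
[0.03 0.09 1.94 0.   1.12 0.3 ]
ab rel pivot -0.058698626786960126 -0.04444831936060123
to contact [0.08  0.232]
sweep [[0.0, 0.0], [-0.002, 0.053], [0.001, 0.105], [0.009, 0.157], [0.021, 0.209], [0.037, 0.259], [0.058, 0.307], [0.083, 0.354], [0.112, 0.398], [0.144, 0.439], [0.18, 0.478], [0.22, 0.513], [0.262, 0.544], [0.307, 0.572], [0.354, 0.596], [0.402, 0.616], [0.453, 0.631], [0.505, 0.642], [0.557, 0.648]] turn [-0.0, -0.056, -0.111, -0.167, -0.222, -0.278, -0.333, -0.389, -0.444, -0.5, -0.556, -0.611, -0.667, -0.722, -0.778, -0.833, -0.889, -0.944, -1.0]
```

Emit:
{"fn": "move_arm", "kwargs": {
  "deltas": [
    [[0,0,0],[0,0,-0.07],1],
    [[0,0,0],[0.03,0.1,-0.07],1],
    [[0,0,0],[0.06,0.17,-0.07],1],
    [[0,0,0],[0.08,0.2,-0.07],1],
    [[0,0,0],[0.08,0.23,-0.07],1],
    [[0,0,0],[0.08,0.23,-0.07],1]
  ]
}}

```text
time: 17.48
tool_pos: [0.5604, 0.0645, 0.1578]
tcp_rot: [2.492, 1.909, 0.0]
wrist_force: [0.7, -3.6, 1.9]
width: -0.003
```

```bash
python3 -c "
from h import *
st()"
```

```text
t 17.48 tcp [0.5604 0.0645 0.1578] ytool -15.1 z [ 0.001 -0.002 -1.   ] F [ 0.7 -3.6  1.9] w -0.003
```

Emit:
{"fn": "move_arm", "kwargs": {
  "deltas": [
    [[0,0,-0.056],[-0.002,0.053,-0.03],1],
    [[0,0,-0.111],[0.001,0.105,-0.03],1],
    [[0,0,-0.167],[0.009,0.157,-0.03],1],
    [[0,0,-0.222],[0.021,0.209,-0.03],1],
    [[0,0,-0.278],[0.037,0.259,-0.03],1],
    [[0,0,-0.333],[0.058,0.307,-0.03],1],
    [[0,0,-0.389],[0.083,0.354,-0.03],1],
    [[0,0,-0.444],[0.112,0.398,-0.03],1]
  ]
}}

```text
time: 18.48
tool_pos: [0.5691, 0.1034, 0.1545]
tcp_rot: [2.997, 0.938, -0.008]
wrist_force: [-6.1, -6.8, 6.1]
width: -0.001
```

```bash
python3 -c "
from h import *
look('t5')
s=status.read_state();r=s['tool_pos'][:2]-np.array([.6175,.071]);print(r@ex,r@ey)"
```

```text
t 18.48 tcp [0.5691 0.1034 0.1545] ytool -55.2 z [-0.004 -0.003 -1.   ] F [-6.1 -6.8  6.1] w -0.001
-0.054879848629851215 0.019386288629354428
```

View pics/t5.png

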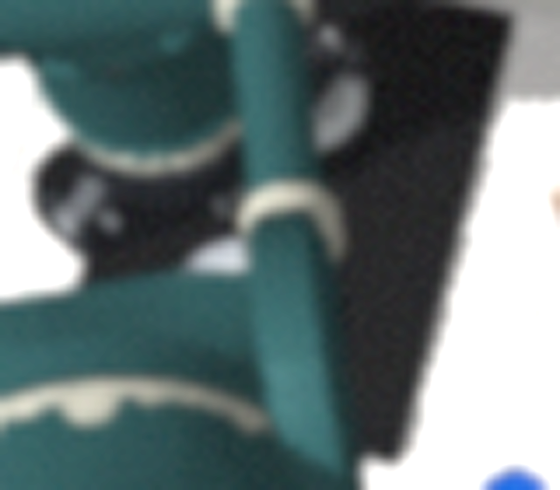

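The hand hides the press arm here, but the 9 N reaction points the right way. I'll continue the sweep.

Emit:
{"fn": "move_arm", "kwargs": {
  "deltas": [
    [[0,0,-0.056],[0.032,0.041,0],1],
    [[0,0,-0.112],[0.068,0.08,0],1],
    [[0,0,-0.167],[0.108,0.115,0],1],
    [[0,0,-0.223],[0.15,0.146,0],1],
    [[0,0,-0.278],[0.195,0.174,0],1],
    [[0,0,-0.334],[0.242,0.198,0],1],
    [[0,0,-0.389],[0.29,0.218,0],1],
    [[0,0,-0.445],[0.341,0.233,0],1],
    [[0,0,-0.5],[0.393,0.244,0],1],
    [[0,0,-0.556],[0.445,0.25,0],1],
    [[0,0,-0.556],[0.445,0.25,0],1]
  ]
}}

```text
time: 19.9
tool_pos: [0.6129, 0.1297, 0.154]
tcp_rot: [3.113, -0.415, -0.009]
wrist_force: [-5.9, -2.8, 6.1]
width: -0.002
```

```bash
python3 -c "
from h import *
s=st();r=s['tool_pos'][:2]-np.array([.6175,.071]);print(r@ex,r@ey,np.round(s['q'],2))"
```

```text
t 19.9 tcp [0.6129 0.1297 0.154 ] ytool -105.2 z [-0.006 -0.    -1.   ] F [-5.9 -2.8  6.1] w -0.002
-0.019596689158004454 0.055512602795246536 [0.17 0.23 1.79 0.   1.13 2.  ]
```

Emit:
{"fn": "move_arm", "kwargs": {
  "deltas": [
    [[0,0,0],[-0.145,0.04,0],1],
    [[0,0,0],[-0.145,0.04,0],1],
    [[0,0,0],[-0.145,0.04,0.5],1],
    [[0,0,0],[-0.145,0.04,1],1],
    [[0,0,0],[-0.145,0.04,1],1]
  ]
}}

```text
time: 20.52
tool_pos: [0.6044, 0.1349, 0.2607]
tcp_rot: [-3.111, 0.412, -0.017]
wrist_force: [-0.3, 0.6, -0.2]
width: 0.0
```

Emit:
{"fn": "move_arm", "kwargs": {
  "deltas": [
    [[0,0,0],[-0.3,0.5,0.5],1],
    [[0,0,0],[-0.6,1,0.5],1],
    [[0,0,0],[-0.6,1,0.5],1],
    [[0,0,0],[-0.6,1,0.5],1]
  ]
}}

```text
time: 21.02
tool_pos: [0.5403, 0.2343, 0.3033]
tcp_rot: [3.114, -0.41, -0.001]
wrist_force: [-0.8, 0.1, 0.5]
width: -0.002
```

Run:
```python
from h import *
look('t6')
p=cv2.imread("pics/t6f.png")[112:222,142:292]; cv2.imwrite("pics/t6b.png",cv2.convertScaleAbs(cv2.resize(p,None,fx=5,fy=5,interpolation=cv2.INTER_CUBIC),alpha=1.4,beta=10))
```

```text
t 21.02 tcp [0.5403 0.2343 0.3033] ytool -105.0 z [-0.001 -0.001 -1.   ] F [-0.8  0.1  0.5] w -0.002
```

View pics/t6b.png

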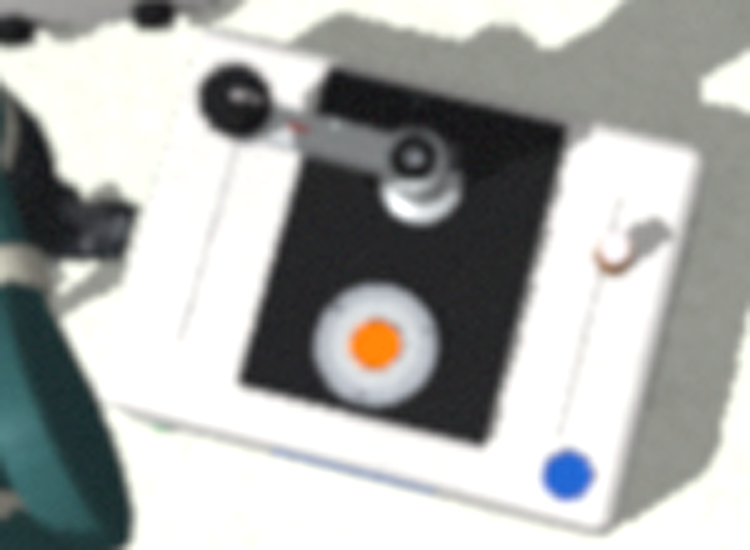

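The press arm points left, with the knob at (237,100) and the pivot at (415,157). The mark still points to the post. The orange cap lies open at (376,343) in the middle of its plate, the vial and blue cap are in place, and the hand is clear, so I'll hand in.

```bash
python3 -c "
from workcell import order
print(order.finish_job())"
```

```text
the job is handed in; nothing more can be done
None
```

The job is done and handed in at about 21 s of the 64 s allowed; no verdict was reported.

- **Knob:** I rolled the shut fingertips along its left rim in four strokes of about half a turn each. The index mark came back to the red line after the second and fourth strokes (about −5° by code at the end). The knob top had risen 3.7 mm against the 4 mm expected for two turns. The press arm was still on its stop then.
- **Press arm:** I pushed its right side face round to the left, to about 90° as seen from above. The reaction on the fingertip was about 9 N.
- **Last picture:** the mark still points to the post, and the orange cap lies uncovered in the middle of its plate. The vial and blue cap look undisturbed, and the hand is clear with the wrist force near zero.

The first contact on the knob came about 3 mm farther out than the camera estimate. I corrected for it, and nothing else disagreed. I judged the arm's final angle and the cap's position by eye from that picture and did not measure them. I did not check the things on the table again.

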